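# Spice tins by height along the porch counter

## Task

Line the four steel spice tins up by height on the row of four black pads: the tallest on the pad next to the red mug, then each one shorter than the last, with the shortest on the pad next to the foil pan. Stand each tin upright in the middle of its pad, and leave the mug and the foil pan where they are.

Things in the scene. Friction and masses are not known exactly. Their poses are not given: they have to be found in the camera images.
- tin_65: the shortest of the four spice tins: an upright straight steel cylinder with a flush aluminium lid, 50 mm in diameter all the way up, 65 mm tall lid included, weighing 0.08 to 0.32 kg. It starts upright on the counter (z = 0). Origin: centre of its underside; z up its axis.
- tin_90: the second shortest of the four spice tins: an upright straight steel cylinder with a flush aluminium lid, 50 mm in diameter all the way up, 90 mm tall lid included, weighing 0.08 to 0.32 kg. It starts upright on the counter (z = 0). Origin: centre of its underside; z up its axis.
- tin_115: the second tallest of the four spice tins: an upright straight steel cylinder with a flush aluminium lid, 50 mm in diameter all the way up, 115 mm tall lid included, weighing 0.08 to 0.32 kg. It starts upright on the counter (z = 0). Origin: centre of its underside; z up its axis.
- tin_140: the tallest of the four spice tins: an upright straight steel cylinder with a flush aluminium lid, 50 mm in diameter all the way up, 140 mm tall lid included, weighing 0.08 to 0.32 kg. It starts upright on the counter (z = 0). Origin: centre of its underside; z up its axis.
- pad_1: round black pad, 64 mm in diameter and 4 mm thick, the end of the row nearest the robot's left (+y); fixed on a fixed wooden board 90 by 340 mm, 12 mm thick. The four pads stand 85 mm apart in a straight row along y, turned by up to 0.15 rad. Origin: centre of the pad's underside, so its top is 4 mm higher (16 mm above the counter); its y axis runs along the row.
- pad_2: round black pad, 64 mm in diameter and 4 mm thick, second from the robot's left; fixed on a fixed wooden board 90 by 340 mm, 12 mm thick. The four pads stand 85 mm apart in a straight row along y, turned by up to 0.15 rad. Origin: centre of the pad's underside, so its top is 4 mm higher (16 mm above the counter); its y axis runs along the row.
- pad_3: round black pad, 64 mm in diameter and 4 mm thick, third from the robot's left; fixed on a fixed wooden board 90 by 340 mm, 12 mm thick. The four pads stand 85 mm apart in a straight row along y, turned by up to 0.15 rad. Origin: centre of the pad's underside, so its top is 4 mm higher (16 mm above the counter); its y axis runs along the row.
- pad_4: round black pad, 64 mm in diameter and 4 mm thick, the end of the row nearest the robot's right (-y); fixed on a fixed wooden board 90 by 340 mm, 12 mm thick. The four pads stand 85 mm apart in a straight row along y, turned by up to 0.15 rad. Origin: centre of the pad's underside, so its top is 4 mm higher (16 mm above the counter); its y axis runs along the row.
- mug: red enamel mug, 80 mm across and 80 mm tall, its handle pointing roughly away from the robot (+x); it stands on the counter beyond one end of the row, at either end, its centre 115 mm from the end pad's. It marks the end where the tallest tin goes; leave it alone. Origin: centre of its underside.
- foil_pan: open aluminium foil pan, 112 by 122 mm over the rim, 35 mm tall; it stands on the counter beyond the other end of the row, its centre 115 mm from the end pad's. Leave it alone. Origin: centre of its underside.
There are look-alikes about, which are no part of the job. Leave any blue look-alike of the tin_140 alone. What is shaped like the tin_115 but pink is not meant.

How it is judged:
By the outcome, as a careful person would: the job done as asked, in the order asked, and still so for the second after the job is handed in, with the robot touching nothing.
It also fails if it takes over 112 s, if anything falls off the work surface, if the arm or the gripper's body presses on something with over 40 N, if the wrist force passes 120 N, or if a joint passes its speed limit or range.

## Robot

A 6-joint arm with a two-finger parallel gripper is mounted at the origin on the work surface. World frame = base frame: x ahead of the robot, y to its left, z up, the work surface at z = 0. Lengths are in m, angles in degrees, forces in N, time in s.
With the tool pointing down it reaches from about 0.4 to 0.825 m from the base axis. Payload 7 kg.
Tool frame: the origin (TCP) lies midway between the tips of the shut fingers; the grasp point (between the pads) lies 19 mm behind it (r.hold_point_z is the distance from the TCP to the grasp point, in m); y points along the fingers, z is the direction in which the jaws open and shut, and the axes are right-handed (so a half turn about y gives the same grasp; the last joint's range is limited). The gripper opens to 88 mm and grips with 3 to 60 N. Pads are 19 mm wide; open, the fingers measure 130 mm over their backs; the gripper's body (78 mm by 193 mm) begins 47 mm behind the grasp point.
Start: joints at [-49.784, 20.546, 0.682, 0, -70.136, -16.507], TCP at [0.271, -0.618, 0.227] pointing down, gripper open.
Joint ranges: [-176.03, 176.03], [-82.01, 121.73], [-58.28, 71.71], [-173.87, 95.51], [-174.79, -0.11], [-173.66, 173.66]. Speed limits (degrees/s): [136.94, 136.94, 172.46, 180, 180, 180].

## Interface

Orientations are given as [roll, pitch, yaw] about the fixed x, y, z axes, in that order (R = Rz(yaw) Ry(pitch) Rx(roll)).
In Python, from plant import r, imaging gives the robot as it stands.
- The arm moves only by the tool drive_tool, never from a script. Its argument "deltas" is a list of rows, each a list of 6 numbers: the shift along the world's x, y, z in cm, then the turn, a rotation vector about the world's x, y, z in rad. In form: [[tx, ty, tz, rx, ry, rz], ...]. A call has exactly 8 rows; each row is the pose to reach, as a shift and turn from the pose commanded when the call began; what a row does not reach only later rows make up. A row lasts 1/12 s, in which the tool goes at most 41.7 mm and 7.16 degrees, less where a joint would pass 70% of its speed; a pose out of reach is approached as far as the arm can. A call with a gripper value outside its range is refused whole. "claw" is the opening, from 0 (shut) to 1 (fully open), set as the call begins (left out, the last holds). The fingers move at their own pace and stop on an object; "squeeze" is the grip in N (left out, the last holds). Time passes only in rows, so rows that repeat a pose let the fingers close, or fill a call up. It gives the time, the measured TCP pose, the force and the opening at its end, in the units of the state.
- r.get_state(): the state, without advancing time (a new reading comes with each control period).
- imaging.capture(name): name is "scene" or "top" or "wrist"; returns the picture (384x512x3 uint8, red, green, blue); there is no depth.
- imaging.get_calibration(name): a dict with "mtx" (3x3 intrinsics, pixels), "R" (3x3) and "t" (3): a world point X has camera coordinates R X + t; the wrist camera has in their place "T_tool_cam" (4x4, takes a point from camera to tool coordinates, whose origin is the TCP and whose axes are the tool frame's). Camera axes: x right, y down, z forward; pixel columns grow to the right and rows downward; lengths in m; the calibration is good to about 2 mm. A picture is of the moment at which its call begins: read the wrist's pose just before it. get_calibration takes no time and is no camera call.
- r.close_job(): hands the job in, once; it reports no verdict.
Trained networks look in the newest picture that a camera, given by its name, has taken for a name from the list of things; names that differ only in an ending like _2 or _b are one class to them, and where a whole thing is asked for, a point or a joint stands for the part that bears it (a point fixed in the world has none). Each returns a list of dicts, best first, with "score" (0 to 1); they miss things now and then, are a little off and sometimes report something else, mostly with a low value. They report only what shows in the picture. A call takes as long as a camera call. They do not tell look-alikes from the thing itself.
- imaging.search_frame(camera, label): "bbox" ([left, top, right, bottom] in pixels, round what is visible of it).
- imaging.outline_of(camera, label): "region" (384x512 bool, what is visible of it) and "bbox" ([left, top, right, bottom] in pixels, round what is visible of it).
- imaging.landmark_of(camera, label): "position" ([column, row] in pixels: a listed point, or the origin of a listed thing).
The state is a dict: "time_s": time; "joints": joint angles; "qd": joint speeds; "joint_torque": joint torques, N m; "tcp_pos": TCP position; "eef_rot": TCP orientation; "contact_force": force on the tool from outside, world axes, zero at the start; "moment": the same for the moment, N m; "gripper_width": finger opening in m.
Only numpy, scipy, OpenCV 4.12 (cv2) and the standard library are available. Lean on these libraries where they do the work, as an engineer would, in place of code of your own. Each camera call takes 0.05 s, during which the arm holds its last target.

## Working session

There is one attempt and no reset: what is moved stays moved. The work goes in short steps, Python scripts to look and compute and a tool call to move; the robot and the scene stay as the last step left them, time stands still between calls to the robot, and variables do not carry over. Pictures are saved under pics/ and viewed, and the job is handed in when it is done.

Besides the shell and the picture viewer there is one more tool, called as name(argument=value, ...), one argument or row to a line, values as JSON. drive_tool: Moves the arm, as the interface text tells. Its arguments: {"type":"object","properties":{"deltas":{"type":"array"},"claw":{"type":"number"},"squeeze":{"type":"number"}},"required":["deltas"]}

```bash
ls; mkdir -p pics; python3 - <<'E'
from plant import r, imaging
import cv2
print(r.get_state(), r.hold_point_z)
for n in ("scene","top"):
    im=imaging.capture(n); cv2.imwrite(f"pics/{n}0.png",im[:,:,::-1])
    print(n,imaging.get_calibration(n))
print(imaging.get_calibration("wrist"))
E
```

```text
pics
{'time_s': 0.0, 'joints': array([-4.97820013e+01,  2.05908243e+01,  6.34465522e-01, -2.26625559e-02,
       -7.01337139e+01, -1.65054401e+01]), 'qd': array([-0.04064689, -0.04221428, -0.02535989, -0.12900744, -0.12686905,
       -0.01098168]), 'joint_torque': array([ 1.86240213e-03, -5.82711303e+01,  2.93054670e+01,  6.99728921e+00,
        6.53704628e-03, -1.62275228e-04]), 'tcp_pos': array([ 0.27123557, -0.61758477,  0.22562682]), 'eef_rot': array([-8.99075856e+01,  5.16667570e-03,  2.37048447e+01]), 'contact_force': array([-0.41347657, -0.16020622, -1.07723968]), 'moment': array([ 0.09306301, -0.0113354 , -0.01980896]), 'gripper_width': 0.08739220097913811} 0.0188
scene {'mtx': array([[378.17816671,   0.        , 253.90733674],
       [  0.        , 378.17816671, 197.05114228],
       [  0.        ,   0.        ,   1.        ]]), 'R': array([[-2.42812643e-02,  9.99705157e-01, -1.40284660e-04],
       [ 5.15538922e-01,  1.24014007e-02, -8.56776415e-01],
       [-8.56522061e-01, -2.08759368e-02, -5.15688040e-01]]), 't': array([-0.00555875, -0.21568242,  1.39548013])}
top {'mtx'
[... 176 characters left out ...]
86766, -0.99994262, -0.01054849],
       [-0.99148097,  0.00322547, -0.13021171],
       [ 0.13023826,  0.01021544, -0.9914301 ]]), 't': array([0.03996247, 0.52681543, 0.98935251])}
{'mtx': array([[326.95994077,   0.        , 258.33878694],
       [  0.        , 326.95994077, 193.23509173],
       [  0.        ,   0.        ,   1.        ]]), 'T_tool_cam': array([[ 8.73229897e-04,  9.50240178e-01,  3.11517000e-01,
        -8.51424188e-02],
       [ 5.13051129e-04, -3.11517503e-01,  9.50240276e-01,
        -1.58452984e-01],
       [ 9.99999487e-01, -6.69954070e-04, -7.59548194e-04,
        -4.00398807e-04],
       [ 0.00000000e+00,  0.00000000e+00,  0.00000000e+00,
         1.00000000e+00]])}
```

View pics/scene0.png

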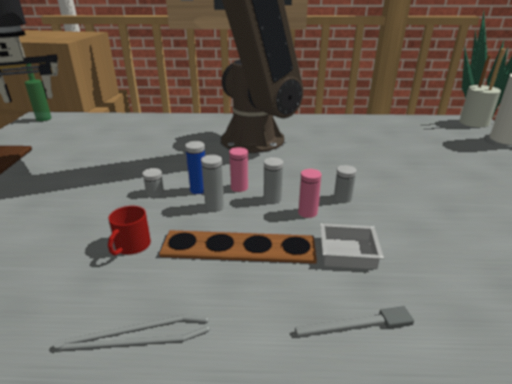

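View pics/top0.png

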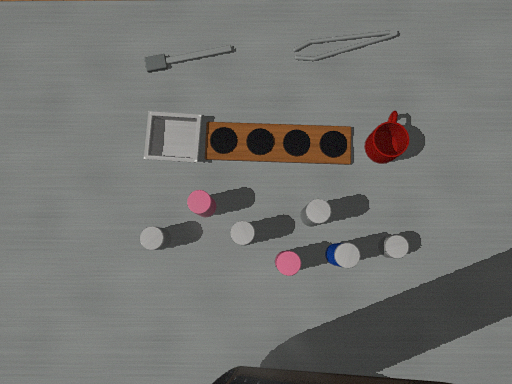

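The mug is at the −y end (pad_4) and the pan is at the +y end (pad_1). In the top view the steel tins look like 140 at (318,211), 115 at (243,233), 90 at (152,238) and 65 at (396,246). The blue tin is at (345,255), and pink ones are at (200,203) and (288,263). I'll measure and confirm in a crop.

```bash
cat > h.py <<'E'
import numpy as np, cv2
from plant import r, imaging
def ray(cal,u,v,z):
    K,R,t=cal["mtx"],cal["R"],cal["t"]
    C=-R.T@t; d=R.T@np.linalg.inv(K)@np.array([u,v,1.])
    return C+d*(z-C[2])/d[2]
def proj(cal,X):
    c=cal["R"]@np.asarray(X,float)+cal["t"]; p=cal["mtx"]@c; return p[:2]/p[2]
E
python3 - <<'E'
from h import *
top=cv2.imread("pics/top0.png"); sc=cv2.imread("pics/scene0.png")
cal=imaging.get_calibration("top"); cs=imaging.get_calibration("scene")
g=cv2.cvtColor(top,cv2.COLOR_BGR2GRAY)
hsv=cv2.cvtColor(top,cv2.COLOR_BGR2HSV)
for n,(u,v),h in [("140",(318,211),.14),("115",(243,233),.115),("90",(152,238),.09),("65",(396,246),.065),("blue",(347,256),.14),("pinkA",(200,203),.115),("pinkB",(288,263),.115)]:
    X0=ray(cal,u,v,h)
    # circle edge fit: maximise inside-outside contrast in gradient
    src=hsv[:,:,1] if 'pink' in n else g
    gx=cv2.Sobel(cv2.GaussianBlur(src.astype(np.float32),(0,0),.8),cv2.CV_32F,1,0);gy=cv2.Sobel(cv2.GaussianBlur(src.astype(np.float32),(0,0),.8),cv2.CV_32F,0,1)
    best=(-1,)
    a=np.linspace(0,2*np.pi,72,endpoint=False)
    for dx in np.arange(-.012,.0121,.001):
        for dy in np.arange(-.012,.0121,.001):
            P=np.array([proj(cal,X0+[dx+.025*np.cos(t),dy+.025*np.sin(t),0]) for t in a]).astype(np.float32)
            c=proj(cal,X0+[dx,dy,0]); nrm=P-c; nrm/=np.linalg.norm(nrm,axis=1)[:,None]
            G=np.stack([cv2.remap(q,P[:,:1].copy(),P[:,1:].copy(),1)[:,0] for q in (gx,gy)],1)
            d=-(G*nrm).sum(1)
            s=np.clip(d if 'pink' not in n else d,-50,120).mean()
            if s>best[0]: best=(s,X0+[dx,dy,0])
    print(n,round(float(best[0]),1),best[1].round(4),"rad",np.linalg.norm(best[1][:2]).round(3),"scene top/bot",proj(cs,best[1]).round(0),proj(cs,best[1]*[1,1,0]).round(0))
# pads
m=(hsv[:,:,2]<40).astype(np.uint8)
m[:, :200]=0; m[:115]=0; m[165:]=0; m[:,352:]=0
nb,l,st,ce=cv2.connectedComponentsWithStats(m)
for i in range(1,nb):
    if st[i,4]>200: print("pad",ce[i].round(1),st[i,2:],ray(cal,*ce[i],.016).round(4))
cv2.imwrite("pics/c1.png",np.vstack([cv2.resize(top[180:290,120:430],(775,275),interpolation=2),cv2.resize(sc[130:230,120:380],(775,300),interpolation=2)]))
for n in ("mug","foil_pan"):print(n)
E
```

```text
140 105.7 [ 0.466 -0.088  0.14 ] rad 0.474 scene top/bot [211. 158.] [214. 206.]
115 101.9 [0.4233 0.0659 0.115 ] rad 0.428 scene top/bot [273. 160.] [272. 198.]
90 103.6 [0.414  0.2572 0.09  ] rad 0.487 scene top/bot [346. 168.] [342. 197.]
65 112.2 [ 0.3954 -0.2627  0.065 ] rad 0.475 scene top/bot [152. 171.] [155. 192.]
blue 114.5 [ 0.3789 -0.1414  0.14  ] rad 0.404 scene top/bot [195. 143.] [199. 189.]
pinkA 98.6 [0.4891 0.1549 0.115 ] rad 0.513 scene top/bot [311. 172.] [307. 212.]
pinkB 120.0 [ 0.3615 -0.0264  0.115 ] rad 0.363 scene top/bot [239. 150.] [240. 187.]
pad [223.4 139.8] [ 26  26 540] [0.641  0.1137 0.016 ]
pad [259.9 141. ] [ 27  25 539] [0.6378 0.0289 0.016 ]
pad [296.4 142.3] [ 26  26 542] [ 0.6343 -0.0559  0.016 ]
pad [333.2 143.4] [ 27  26 550] [ 0.6314 -0.1409  0.016 ]
mug
foil_pan
```

View pics/c1.png

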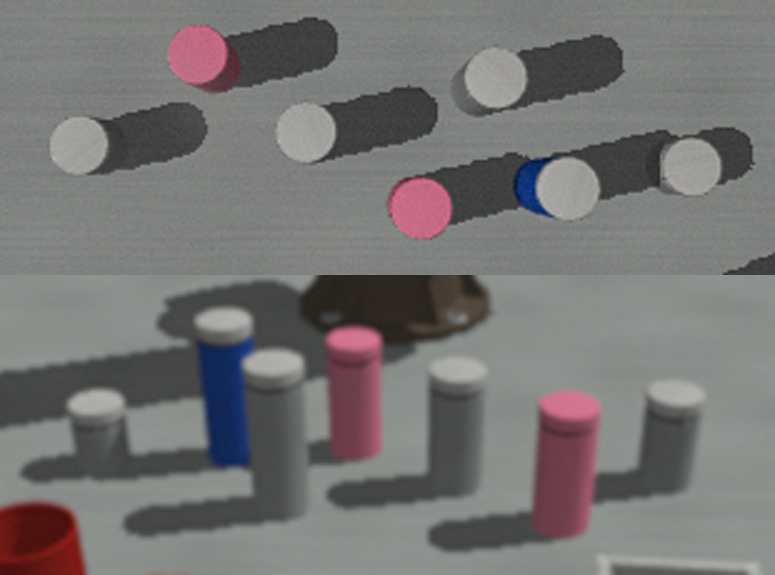

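The crop confirms it. The grey-bodied tins are the four meant: 140 at top (318,211), 115 at (243,233), 90 at (152,238) and 65 at (396,246). The blue-bodied tin and the two pink ones are the look-alikes. Targets are 140→pad_4, 115→pad_3, 90→pad_2 and 65→pad_1. I'll keep the jaws along x (yaw 87.8°).

drive_tool(
  deltas=[
    [1.25,3.5,0,0,0,0.075],
    [2.5,7,0,0,0,0.15],
    [3.75,10.5,0,0,0,0.225],
    [5,14,0,0,0,0.3],
    [6.25,17.5,0,0,0,0.375],
    [7.5,21,0,0,0,0.45],
    [8.75,24.5,0,0,0,0.525],
    [10,28,0,0,0,0.6],
  ],
  claw=1,
  squeeze=25,
)

```text
time_s: 0.77
tcp_pos: [0.3714, -0.3363, 0.2264]
eef_rot: [-90.0, -0.0, 58.3]
contact_force: [0.8, 0.5, 0.4]
gripper_width: 0.0876
```

drive_tool(
  deltas=[
    [1.6,4.1,0,0,0,0.085],
    [3.2,8.2,0,0,0,0.17],
    [4.8,12.3,0,0,0,0.26],
    [6.3,16.4,0,0,0,0.35],
    [7.9,20.5,0,0,0,0.44],
    [9.5,25,0,0,0,0.519],
    [9.5,25,0,0,0,0.519],
    [9.5,25,0,0,0,0.519],
  ],
)

```text
time_s: 1.43
tcp_pos: [0.4674, -0.0849, 0.2264]
eef_rot: [-90.0, -0.0, 88.1]
contact_force: [-0.0, 0.4, -0.7]
gripper_width: 0.0875
```

```bash
cat >> h.py <<'E'
from scipy.spatial.transform import Rotation as Ro
def wcal(st):
    c=imaging.get_calibration("wrist"); T=np.eye(4)
    T[:3,:3]=Ro.from_euler('xyz',st["eef_rot"],degrees=True).as_matrix(); T[:3,3]=st["tcp_pos"]
    W=np.linalg.inv(T@c["T_tool_cam"]); return dict(mtx=c["mtx"],R=W[:3,:3],t=W[:3,3])
E
python3 - <<'E'
from h import *
st=r.get_state(); im=imaging.capture("wrist")[:,:,::-1].copy(); c=wcal(st)
print(st["tcp_pos"],st["eef_rot"])
for z in (.14,.0):
  P=np.array([proj(c,[.466+.025*np.cos(a),-.088+.025*np.sin(a),z]) for a in np.linspace(0,6.28,60)])
  cv2.polylines(im,[P.round().astype(np.int32)],True,(0,255,0),1)
for x,y in [(.641,.1137),(.6378,.0289),(.6343,-.0559),(.6314,-.1409)]:
  P=np.array([proj(c,[x+.032*np.cos(a),y+.032*np.sin(a),.016]) for a in np.linspace(0,6.28,60)])
  cv2.polylines(im,[P.round().astype(np.int32)],True,(0,255,0),1)
cv2.imwrite("pics/w1.png",im)
E
```

```text
[ 0.46744958 -0.08487131  0.22638729] [-9.00074313e+01 -1.87285205e-02  8.80638964e+01]
```

View pics/w1.png

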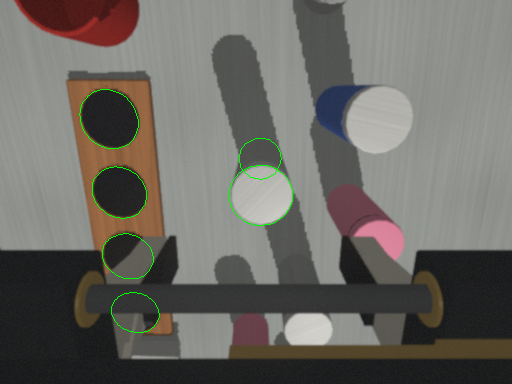

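The wrist overlay (lid at (262,195), pads on the left) agrees with the top-view positions to about 1 px. Descending.

drive_tool(
  deltas=[
    [0,0,-2.5,0,0,0],
    [0,0,-5,0,0,0],
    [0,0,-7.5,0,0,0],
    [0,0,-10,0,0,0],
    [0,0,-12,0,0,0],
    [0,0,-13.6,0,0,0],
    [0,0,-13.6,0,0,0],
    [0,0,-13.6,0,0,0],
  ],
)

```text
time_s: 2.15
tcp_pos: [0.4656, -0.0889, 0.0902]
eef_rot: [-89.9, 0.0, 87.8]
contact_force: [0.8, -0.1, 0.7]
gripper_width: 0.0877
```

Centred. Close, let it settle, then lift.

drive_tool(
  deltas=[
    [0,0,0,0,0,0],
    [0,0,0,0,0,0],
    [0,0,0,0,0,0],
    [0,0,0,0,0,0],
    [0,0,0,0,0,0],
    [0,0,0,0,0,0],
    [0,0,0,0,0,0],
    [0,0,0,0,0,0],
  ],
  claw=0,
  squeeze=25,
)

```text
time_s: 2.82
tcp_pos: [0.4664, -0.088, 0.0907]
eef_rot: [-90.0, 0.0, 87.8]
contact_force: [-1.1, -0.6, 3.0]
gripper_width: 0.0495
```

drive_tool(
  deltas=[
    [0,0,0.5,0,0,0],
    [0,0,1.5,0,0,0],
    [0,0,2.5,0,0,0],
    [0,0,3.5,0,0,0],
    [0,0,4.5,0,0,0],
    [0,0,5,0,0,0],
    [0,0,5,0,0,0],
    [0,0,5,0,0,0],
  ],
)

```text
time_s: 3.48
tcp_pos: [0.4662, -0.0879, 0.1404]
eef_rot: [-90.0, -0.0, 87.8]
contact_force: [0.4, -0.8, -1.9]
gripper_width: 0.0497
```

drive_tool(
  deltas=[
    [2,-0.6,0,0,0,0],
    [5,-1.6,0,0,0,0],
    [8,-2.6,0,0,0,0],
    [11,-3.5,0,0,0,0],
    [13.5,-4.3,0,0,0,0],
    [15.5,-5,0,0,0,0],
    [16.5,-5.3,0,0,0,0],
    [16.5,-5.3,0,0,0,0],
  ],
)

```text
time_s: 4.15
tcp_pos: [0.6324, -0.1416, 0.1385]
eef_rot: [-89.9, 0.0, 87.8]
contact_force: [0.5, 0.3, -2.5]
gripper_width: 0.0499
```

drive_tool(
  deltas=[
    [0,0,0,0,0,0],
    [0,0,-1,0,0,0],
    [0,0,-1.8,0,0,0],
    [0,0,-2.4,0,0,0],
    [0,0,-2.9,0,0,0],
    [0,0,-3.2,0,0,0],
    [0,0,-3.3,0,0,0],
    [0,0,-3.3,0,0,0],
  ],
)

```text
time_s: 4.82
tcp_pos: [0.6312, -0.141, 0.1074]
eef_rot: [-90.0, 0.0, 87.8]
contact_force: [-0.0, -0.5, -2.8]
gripper_width: 0.0493
```

drive_tool(
  deltas=[
    [0,0,0,0,0,0],
    [0,0,0,0,0,0],
    [0,0,0,0,0,0],
    [0,0,0,0,0,0],
    [0,0,0,0,0,0],
    [0,0,0,0,0,0],
    [0,0,0,0,0,0],
    [0,0,0,0,0,0],
  ],
  claw=1,
)

```text
time_s: 5.48
tcp_pos: [0.6314, -0.141, 0.1076]
eef_rot: [-90.0, 0.0, 87.8]
contact_force: [0.3, -0.1, 0.6]
gripper_width: 0.0869
```

drive_tool(
  deltas=[
    [0,0,1.5,0,0,0],
    [0,0,4,0,0,0],
    [0,0,7,0,0,0],
    [0,0,10,0,0,0],
    [0,0,12,0,0,0],
    [0,0,12,0,0,0],
    [0,0,12,0,0,0],
    [0,0,12,0,0,0],
  ],
)

```text
time_s: 6.15
tcp_pos: [0.6309, -0.1408, 0.2269]
eef_rot: [-90.0, -0.0, 87.8]
contact_force: [-0.1, -0.7, -0.5]
gripper_width: 0.0876
```

drive_tool(
  deltas=[
    [-2,2,0,0,0,0],
    [-4.8,4.8,0,0,0,0],
    [-7.6,7.6,0,0,0,0],
    [-10.4,10.4,0,0,0,0],
    [-13.2,13.2,0,0,0,0],
    [-16,16,0,0,0,0],
    [-18.8,18.7,0,0,0,0],
    [-20.8,20.7,0,0,0,0],
  ],
)

```text
time_s: 6.82
tcp_pos: [0.4206, 0.0666, 0.2263]
eef_rot: [-89.9, 0.0, 87.8]
contact_force: [-0.5, 0.5, 0.6]
gripper_width: 0.0876
```

drive_tool(
  deltas=[
    [0,0,0,0,0,0],
    [0,0,0,0,0,0],
    [0,0,-3,0,0,0],
    [0,0,-6,0,0,0],
    [0,0,-9,0,0,0],
    [0,0,-12,0,0,0],
    [0,0,-14.3,0,0,0],
    [0,0,-15.1,0,0,0],
  ],
)

```text
time_s: 7.48
tcp_pos: [0.4216, 0.0638, 0.0728]
eef_rot: [-89.7, 0.2, 87.7]
contact_force: [0.4, 0.1, 0.3]
gripper_width: 0.0882
```

drive_tool(
  deltas=[
    [0,0,0,0,0,0],
    [0,0,0,0,0,0],
    [0,0,0,0,0,0],
    [0,0,0,0,0,0],
    [0,0,0,0,0,0],
    [0,0,0,0,0,0],
    [0,0,0,0,0,0],
    [0,0,0,0,0,0],
  ],
  claw=0,
)

```text
time_s: 8.15
tcp_pos: [0.4237, 0.0662, 0.0772]
eef_rot: [-90.1, -0.0, 87.8]
contact_force: [-1.3, 0.0, 5.7]
gripper_width: 0.0498
```

drive_tool(
  deltas=[
    [0,0,0.5,0,0,0],
    [0,0,1.5,0,0,0],
    [0,0,2.5,0,0,0],
    [0,0,3.5,0,0,0],
    [0,0,4.5,0,0,0],
    [0,0,5,0,0,0],
    [0,0,5,0,0,0],
    [0,0,5,0,0,0],
  ],
)

```text
time_s: 8.82
tcp_pos: [0.4232, 0.066, 0.1265]
eef_rot: [-90.0, -0.0, 87.8]
contact_force: [0.9, -0.4, -2.5]
gripper_width: 0.0494
```

drive_tool(
  deltas=[
    [2,-1.2,0,0,0,0],
    [5,-2.9,0,0,0,0],
    [8.5,-4.9,0,0,0,0],
    [12,-6.9,0,0,0,0],
    [15.5,-9,0,0,0,0],
    [18.5,-10.7,0,0,0,0],
    [20.5,-11.9,0,0,0,0],
    [21.1,-12.2,0,0,0,0],
  ],
)

```text
time_s: 9.48
tcp_pos: [0.6365, -0.0582, 0.1242]
eef_rot: [-89.9, 0.1, 87.7]
contact_force: [-0.4, -0.2, -1.3]
gripper_width: 0.0493
```

drive_tool(
  deltas=[
    [0,0,0,0,0,0],
    [0,0,-1,0,0,0],
    [0,0,-1.8,0,0,0],
    [0,0,-2.4,0,0,0],
    [0,0,-2.9,0,0,0],
    [0,0,-3.2,0,0,0],
    [0,0,-3.3,0,0,0],
    [0,0,-3.3,0,0,0],
  ],
)

```text
time_s: 10.15
tcp_pos: [0.6342, -0.0557, 0.0937]
eef_rot: [-90.0, 0.0, 87.9]
contact_force: [-0.2, 0.5, -2.1]
gripper_width: 0.0495
```

drive_tool(
  deltas=[
    [0,0,-0.05,0,0,0],
    [0,0,-0.05,0,0,0],
    [0,0,-0.05,0,0,0],
    [0,0,-0.05,0,0,0],
    [0,0,-0.05,0,0,0],
    [0,0,-0.05,0,0,0],
    [0,0,-0.05,0,0,0],
    [0,0,-0.05,0,0,0],
  ],
  claw=1,
)

```text
time_s: 10.82
tcp_pos: [0.6344, -0.056, 0.0931]
eef_rot: [-90.0, -0.0, 87.8]
contact_force: [-0.3, -0.5, 0.3]
gripper_width: 0.0874
```

drive_tool(
  deltas=[
    [0,0,1.5,0,0,0],
    [0,0,4,0,0,0],
    [0,0,7,0,0,0],
    [0,0,10,0,0,0],
    [0,0,12,0,0,0],
    [0,0,12,0,0,0],
    [0,0,12,0,0,0],
    [0,0,12,0,0,0],
  ],
)

```text
time_s: 11.48
tcp_pos: [0.6339, -0.056, 0.2124]
eef_rot: [-90.0, -0.0, 87.8]
contact_force: [-0.0, -0.0, -1.2]
gripper_width: 0.0878
```

drive_tool(
  deltas=[
    [-1,1.5,0,0,0,0],
    [-2.5,3.6,0,0,0,0],
    [-4,5.7,0,0,0,0],
    [-5.5,7.8,0,0,0,0],
    [-7,10,0,0,0,0],
    [-8.5,12,0,0,0,0],
    [-10,14,0,0,0,0],
    [-11,15.6,0,0,0,0],
  ],
)

```text
time_s: 12.15
tcp_pos: [0.5224, 0.1007, 0.2117]
eef_rot: [-89.9, 0.1, 87.8]
contact_force: [0.4, 0.8, 0.3]
gripper_width: 0.0875
```

drive_tool(
  deltas=[
    [-1.5,2.1,0,0,0,0],
    [-3.2,4.6,0,0,0,0],
    [-5,7.1,0,0,0,0],
    [-6.8,9.6,0,0,0,0],
    [-8.5,12,0,0,0,0],
    [-10,14.2,0,0,0,0],
    [-11,15.7,0,0,0,0],
    [-11,15.7,0,0,0,0],
  ],
)

```text
time_s: 12.82
tcp_pos: [0.4126, 0.2587, 0.2119]
eef_rot: [-89.9, 0.1, 88.0]
contact_force: [0.8, 0.1, 0.1]
gripper_width: 0.0877
```

drive_tool(
  deltas=[
    [0,0,-1,0,0,0],
    [0,0,-4,0,0,0],
    [0,0,-7,0,0,0],
    [0,0,-10,0,0,0],
    [0,0,-13,0,0,0],
    [0,0,-15.3,0,0,0],
    [0,0,-16.5,0,0,0],
    [0,0,-16.5,0,0,0],
  ],
)

```text
time_s: 13.48
tcp_pos: [0.4128, 0.2537, 0.044]
eef_rot: [-89.7, 0.4, 87.7]
contact_force: [-0.2, -0.3, -0.2]
gripper_width: 0.0877
```

drive_tool(
  deltas=[
    [0,0,0,0,0,0],
    [0,0,0,0,0,0],
    [0,0,0,0,0,0],
    [0,0,0,0,0,0],
    [0,0,0,0,0,0],
    [0,0,0,0,0,0],
    [0,0,0,0,0,0],
    [0,0,0,0,0,0],
  ],
  claw=0,
)

```text
time_s: 14.15
tcp_pos: [0.4145, 0.2572, 0.0485]
eef_rot: [-90.0, -0.0, 87.8]
contact_force: [-2.2, -0.6, 5.3]
gripper_width: 0.0499
```

drive_tool(
  deltas=[
    [0,0,1,0,0,0],
    [0,0,3,0,0,0],
    [0,0,5.5,0,0,0],
    [0,0,8.5,0,0,0],
    [0,0,11.5,0,0,0],
    [0,0,14,0,0,0],
    [0,0,15,0,0,0],
    [0,0,15,0,0,0],
  ],
)

```text
time_s: 14.82
tcp_pos: [0.4153, 0.258, 0.2005]
eef_rot: [-90.2, -0.2, 87.8]
contact_force: [-0.3, -0.2, -2.1]
gripper_width: 0.0499
```

drive_tool(
  deltas=[
    [1,-1,0,0,0,0],
    [2.5,-2.5,0,0,0,0],
    [4.2,-4.2,0,0,0,0],
    [6,-6,0,0,0,0],
    [7.8,-7.8,0,0,0,0],
    [9.6,-9.6,0,0,0,0],
    [11.4,-11.4,0,0,0,0],
    [13.2,-13.2,0,0,0,0],
  ],
)

```text
time_s: 15.48
tcp_pos: [0.5462, 0.1237, 0.1959]
eef_rot: [-89.8, 0.1, 87.8]
contact_force: [0.2, -0.0, -1.7]
gripper_width: 0.05
```

drive_tool(
  deltas=[
    [1.8,-1.8,0,0,0,0],
    [3.6,-3.7,0,0,0,0],
    [5.4,-5.6,0,0,0,0],
    [7,-7.3,0,0,0,0],
    [8.4,-8.8,0,0,0,0],
    [9.1,-9.6,0,0,0,0],
    [9.1,-9.6,0,0,0,0],
    [9.1,-9.6,0,0,0,0],
  ],
)

```text
time_s: 16.15
tcp_pos: [0.6366, 0.0286, 0.1961]
eef_rot: [-89.8, 0.0, 87.7]
contact_force: [0.1, 0.5, -1.7]
gripper_width: 0.0498
```

drive_tool(
  deltas=[
    [0,0,-1,0,0,0],
    [0,0,-3,0,0,0],
    [0,0,-5.5,0,0,0],
    [0,0,-8,0,0,0],
    [0,0,-10,0,0,0],
    [0,0,-11.5,0,0,0],
    [0,0,-12,0,0,0],
    [0,0,-12,0,0,0],
  ],
)

```text
time_s: 16.82
tcp_pos: [0.6358, 0.0294, 0.0762]
eef_rot: [-89.8, 0.1, 87.9]
contact_force: [0.1, -0.6, -1.4]
gripper_width: 0.0494
```

drive_tool(
  deltas=[
    [0,0,-0.4,0,0,0],
    [0,0,-0.8,0,0,0],
    [0,0,-1.1,0,0,0],
    [0,0,-1.3,0,0,0],
    [0,0,-1.3,0,0,0],
    [0,0,-1.3,0,0,0],
    [0,0,-1.3,0,0,0],
    [0,0,-1.3,0,0,0],
  ],
)

```text
time_s: 17.48
tcp_pos: [0.6376, 0.0289, 0.0653]
eef_rot: [-90.0, -0.0, 87.8]
contact_force: [-0.1, 0.7, -1.2]
gripper_width: 0.0498
```

drive_tool(
  deltas=[
    [0,0,-0.05,0,0,0],
    [0,0,-0.05,0,0,0],
    [0,0,-0.05,0,0,0],
    [0,0,-0.05,0,0,0],
    [0,0,-0.05,0,0,0],
    [0,0,-0.05,0,0,0],
    [0,0,-0.05,0,0,0],
    [0,0,-0.05,0,0,0],
  ],
  claw=1,
)

```text
time_s: 18.15
tcp_pos: [0.6374, 0.029, 0.0646]
eef_rot: [-90.0, -0.0, 87.8]
contact_force: [-0.1, -0.5, 0.2]
gripper_width: 0.0868
```

drive_tool(
  deltas=[
    [0,0,1.5,0,0,0],
    [0,0,4,0,0,0],
    [0,0,7,0,0,0],
    [0,0,10,0,0,0],
    [0,0,13,0,0,0],
    [0,0,15,0,0,0],
    [0,0,15,0,0,0],
    [0,0,15,0,0,0],
  ],
)

```text
time_s: 18.82
tcp_pos: [0.638, 0.0292, 0.2161]
eef_rot: [-90.2, -0.1, 87.8]
contact_force: [-1.0, -1.0, -1.5]
gripper_width: 0.0877
```

drive_tool(
  deltas=[
    [-1,-1.2,0,0,0,0],
    [-2.5,-3,0,0,0,0],
    [-4.2,-5.1,0,0,0,0],
    [-6,-7.2,0,0,0,0],
    [-7.8,-9.4,0,0,0,0],
    [-9.6,-11.6,0,0,0,0],
    [-11.4,-13.8,0,0,0,0],
    [-13.2,-16,0,0,0,0],
  ],
)

```text
time_s: 19.48
tcp_pos: [0.5032, -0.1321, 0.2131]
eef_rot: [-89.9, 0.0, 87.8]
contact_force: [-0.2, -0.4, -0.6]
gripper_width: 0.0877
```

drive_tool(
  deltas=[
    [-1.8,-2.2,0,0,0,0],
    [-3.6,-4.4,0,0,0,0],
    [-5.4,-6.6,0,0,0,0],
    [-7.2,-8.8,0,0,0,0],
    [-9,-10.8,0,0,0,0],
    [-10.4,-12.5,0,0,0,0],
    [-11,-13.2,0,0,0,0],
    [-11,-13.2,0,0,0,0],
  ],
)

```text
time_s: 20.15
tcp_pos: [0.3933, -0.2639, 0.2136]
eef_rot: [-89.9, -0.0, 87.7]
contact_force: [0.3, 0.6, 0.2]
gripper_width: 0.0872
```

drive_tool(
  deltas=[
    [0,0,-1,0,0,0],
    [0,0,-4,0,0,0],
    [0,0,-7,0,0,0],
    [0,0,-10,0,0,0],
    [0,0,-13,0,0,0],
    [0,0,-15,0,0,0],
    [0,0,-16,0,0,0],
    [0,0,-16,0,0,0],
  ],
)

```text
time_s: 20.82
tcp_pos: [0.3935, -0.2617, 0.0511]
eef_rot: [-89.7, -0.1, 87.9]
contact_force: [-0.1, -0.3, -0.4]
gripper_width: 0.0877
```

drive_tool(
  deltas=[
    [0,0,-0.8,0,0,0],
    [0,0,-1.6,0,0,0],
    [0,0,-2.2,0,0,0],
    [0,0,-2.7,0,0,0],
    [0,0,-3,0,0,0],
    [0,0,-3.1,0,0,0],
    [0,0,-3.1,0,0,0],
    [0,0,-3.1,0,0,0],
  ],
)

```text
time_s: 21.48
tcp_pos: [0.3956, -0.2631, 0.0238]
eef_rot: [-90.0, 0.0, 87.8]
contact_force: [-0.3, -0.1, -0.5]
gripper_width: 0.0875
```

drive_tool(
  deltas=[
    [0,0,0,0,0,0],
    [0,0,0,0,0,0],
    [0,0,0,0,0,0],
    [0,0,0,0,0,0],
    [0,0,0,0,0,0],
    [0,0,0,0,0,0],
    [0,0,0,0,0,0],
    [0,0,0,0,0,0],
  ],
  claw=0,
)

```text
time_s: 22.15
tcp_pos: [0.3953, -0.263, 0.0236]
eef_rot: [-90.0, -0.0, 87.8]
contact_force: [-0.7, 0.3, 1.1]
gripper_width: 0.0496
```

drive_tool(
  deltas=[
    [0,0,1,0,0,0],
    [0,0,3,0,0,0],
    [0,0,6,0,0,0],
    [0,0,9,0,0,0],
    [0,0,12,0,0,0],
    [0,0,15,0,0,0],
    [0,0,17,0,0,0],
    [0,0,18,0,0,0],
  ],
)

```text
time_s: 22.82
tcp_pos: [0.3964, -0.2634, 0.2065]
eef_rot: [-90.2, 0.1, 87.8]
contact_force: [0.6, 0.2, -1.1]
gripper_width: 0.0496
```

drive_tool(
  deltas=[
    [0.6,1,0,0,0,0],
    [1.8,2.8,0,0,0,0],
    [3.3,5,0,0,0,0],
    [4.9,7.5,0,0,0,0],
    [6.5,10,0,0,0,0],
    [8.1,12.5,0,0,0,0],
    [9.7,15,0,0,0,0],
    [11.3,17.4,0,0,0,0],
  ],
)

```text
time_s: 23.48
tcp_pos: [0.5081, -0.087, 0.2015]
eef_rot: [-89.8, 0.0, 87.8]
contact_force: [0.0, -0.4, -1.3]
gripper_width: 0.0494
```

drive_tool(
  deltas=[
    [1.6,2.4,0,0,0,0],
    [3.2,4.9,0,0,0,0],
    [4.9,7.5,0,0,0,0],
    [6.5,10,0,0,0,0],
    [8.1,12.4,0,0,0,0],
    [9.7,14.8,0,0,0,0],
    [11.2,17.2,0,0,0,0],
    [12.4,19,0,0,0,0],
  ],
)

```text
time_s: 24.15
tcp_pos: [0.6323, 0.1035, 0.2007]
eef_rot: [-89.8, 0.1, 87.9]
contact_force: [0.1, -0.3, -0.6]
gripper_width: 0.0492
```

drive_tool(
  deltas=[
    [0.7,1,0,0,0,0],
    [0.9,1.3,0,0,0,0],
    [0.9,1.3,0,0,0,0],
    [0.9,1.3,-1,0,0,0],
    [0.9,1.3,-3,0,0,0],
    [0.9,1.3,-5.5,0,0,0],
    [0.9,1.3,-7.5,0,0,0],
    [0.9,1.3,-8.5,0,0,0],
  ],
)

```text
time_s: 24.82
tcp_pos: [0.639, 0.1123, 0.1152]
eef_rot: [-89.8, 0.1, 87.7]
contact_force: [-0.5, -0.7, -1.8]
gripper_width: 0.0496
```

drive_tool(
  deltas=[
    [0,0,-1.5,0,0,0],
    [0,0,-3,0,0,0],
    [0,0,-4.5,0,0,0],
    [0,0,-5.7,0,0,0],
    [0,0,-6.5,0,0,0],
    [0,0,-7,0,0,0],
    [0,0,-7,0,0,0],
    [0,0,-7,0,0,0],
  ],
)

```text
time_s: 25.48
tcp_pos: [0.6416, 0.1139, 0.0489]
eef_rot: [-90.0, 0.0, 87.8]
contact_force: [-0.1, -0.0, -0.9]
gripper_width: 0.0499
```

Remaining descent is about 0.85 cm.

drive_tool(
  deltas=[
    [0,0,-0.3,0,0,0],
    [0,0,-0.5,0,0,0],
    [0,0,-0.7,0,0,0],
    [0,0,-0.85,0,0,0],
    [0,0,-0.85,0,0,0],
    [0,0,-0.85,0,0,0],
    [0,0,-0.85,0,0,0],
    [0,0,-0.85,0,0,0],
  ],
)

```text
time_s: 26.15
tcp_pos: [0.6415, 0.114, 0.0402]
eef_rot: [-90.0, -0.0, 87.8]
contact_force: [-0.1, 1.1, -1.8]
gripper_width: 0.0496
```

drive_tool(
  deltas=[
    [0,0,0,0,0,0],
    [0,0,0,0,0,0],
    [0,0,0,0,0,0],
    [0,0,0,0,0,0],
    [0,0,0,0,0,0],
    [0,0,0,0,0,0],
    [0,0,0,0,0,0],
    [0,0,0,0,0,0],
  ],
  claw=1,
)

```text
time_s: 26.82
tcp_pos: [0.6414, 0.114, 0.0401]
eef_rot: [-90.0, -0.0, 87.8]
contact_force: [-0.0, 0.1, -0.0]
gripper_width: 0.0871
```

drive_tool(
  deltas=[
    [0,0,1.5,0,0,0],
    [0,0,4,0,0,0],
    [0,0,7,0,0,0],
    [0,0,10,0,0,0],
    [0,0,13,0,0,0],
    [0,0,16,0,0,0],
    [0,0,18,0,0,0],
    [0,0,19,0,0,0],
  ],
)

```text
time_s: 27.48
tcp_pos: [0.6426, 0.1143, 0.2339]
eef_rot: [-90.3, -0.1, 87.8]
contact_force: [0.4, 0.3, 1.5]
gripper_width: 0.0876
```

drive_tool(
  deltas=[
    [-2,0,1,0,0,0],
    [-5,0,2,0,0,0],
    [-8,0,2,0,0,0],
    [-11,0,2,0,0,0],
    [-14,0,2,0,0,0],
    [-17,0,2,0,0,0],
    [-19,0,2,0,0,0],
    [-20,0,2,0,0,0],
  ],
)

```text
time_s: 28.15
tcp_pos: [0.4389, 0.1135, 0.2498]
eef_rot: [-90.0, -0.0, 87.8]
contact_force: [-0.1, -0.6, -0.3]
gripper_width: 0.0873
```

```bash
python3 - <<'E'
from h import *
for n in ("scene","top"):
    im=imaging.capture(n)[:,:,::-1].copy(); c=imaging.get_calibration(n)
    raw=im.copy()
    for x,y,h in [(.641,.1137,.065),(.6378,.0289,.09),(.6343,-.0559,.115),(.6314,-.1409,.14)]:
        P=np.array([proj(c,[x+.025*np.cos(a),y+.025*np.sin(a),.016+h]) for a in np.linspace(0,6.28,60)])
        cv2.polylines(im,[(P*16).round().astype(np.int32)],True,(0,255,0),1,cv2.LINE_AA,4)
    o=np.hstack([raw,im])
    b=(slice(120,300),slice(90,390)) if n=="scene" else (slice(90,270),slice(130,430))
    cv2.imwrite(f"pics/{n}1.png",np.vstack([cv2.resize(q[b],(500,300),interpolation=2) for q in (raw,im)]))
E
```

```text
(no output)
```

View pics/scene1.png

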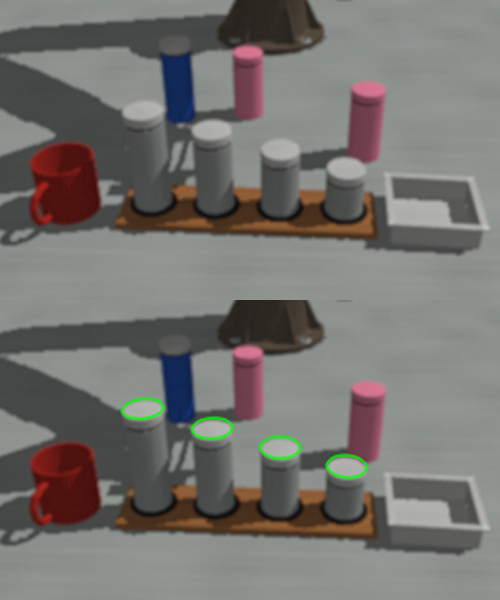

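View pics/top1.png

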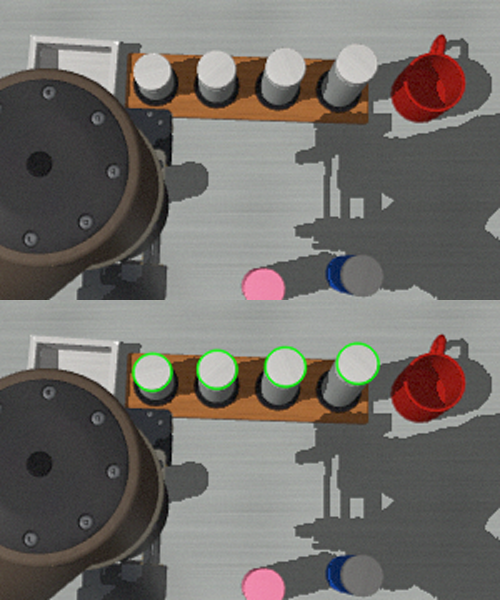

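Both views show the four tins upright in descending order from the mug to the pan, with lids within about 1 px of the predicted circles. The mug, pan and look-alikes look undisturbed and the gripper is clear.

```bash
python3 -c "
from plant import r
print(r.get_state()['qd'].round(2)); print(r.close_job())"
```

```text
[-1.21  2.6   2.55  0.58  0.38  1.41]
the job is handed in; nothing more can be done
None
```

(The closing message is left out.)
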